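# Slide a pressed panel out to the gauge bar

## Robot

A 6-joint arm with a two-finger parallel gripper is mounted at the origin on the work surface. World frame = base frame: x ahead of the robot, y to its left, z up, the work surface at z = 0. Lengths are in mm, angles in degrees, forces in N, time in s.
With the tool pointing down it reaches from about 300 to 850 mm from the base axis. Payload 4.2 kg.
Tool frame: the origin (TCP) lies between the finger pads; the fingertips stand 25 mm ahead of it and the grasp point (between the pads) lies 6 mm ahead of it; x points along the fingers, y is the direction in which the jaws open and shut, and the axes are right-handed (so a half turn about x gives the same grasp; the last joint's range is limited). The gripper opens to 91 mm and grips with 3 to 60 N. Pads are 32 mm wide; open, the fingers measure 118 mm over their backs; the gripper's body (76 mm by 178 mm) begins 60 mm behind the grasp point.
Start: joints at [-75.917, 18.312, 89.639, -0, 72.044, -1.146], TCP at [151.044, -554.821, 238.976] pointing down, gripper open.
Joint ranges: [-177.97, 177.97], [-48.28, 115.42], [12.27, 149.76], [-77.06, 257.06], [2.81, 150.46], [-146.56, 146.56]. Speed limits (degrees/s): [147.25, 147.25, 180, 180, 180, 180].

## Interface

Orientations are given as [roll, pitch, yaw] about the fixed x, y, z axes, in that order (R = Rz(yaw) Ry(pitch) Rx(roll)).
In Python, from workcell import env gives the robot as it stands.
- The arm moves only by the tool jog_arm, never from a script. Its argument "plan" is one flat list of numbers, 4 for each row, row after row: the shift along the tool's x, y, z in cm, then the turn about the tool's x in units of 6 degrees (1.0 is 6 degrees). In form: [tx, ty, tz, turn, tx, ty, tz, turn, ...]. A call has 1 to 12 rows; each row shifts and turns the commanded pose from where the row before left it, along the tool's axes as they then stand; what a row does not reach is not made up. A row lasts 1/12 s, in which the tool goes at most 41.7 mm and 7.16 degrees, less where a joint would pass 70% of its speed; a pose out of reach is approached as far as the arm can. A call with a gripper value outside its range is refused whole. "claw" is the finger opening in cm, from 0 to 9.12, set as the call begins (left out, the last holds). The fingers move at their own pace and stop on an object; "newtons" is the grip in N (left out, the last holds). Time passes only in rows, so rows that do not move let the fingers close. It gives the time, the measured TCP pose, the force and the opening at its end, in the units of the state.
- env.state(): the state, without advancing time (a new reading comes with each control period).
- env.grab_frame(name): name is "scene" or "top" or "wrist"; returns the picture (384x512x3 uint8, red, green, blue); there is no depth.
- env.calibration(name): a dict with "vertical_fov" (degrees; the focal length in pixels is half the picture's height over the tangent of half this angle, whatever the lens; pixels are square), "cx", "cy" (the principal point, pixels), "origin" and "orientation" of the camera in the world; the wrist camera has in their place "T_tool_cam" (4x4, takes a point from camera to tool coordinates, whose origin is the TCP and whose axes are the tool frame's). Camera axes: x right, y down, z forward; pixel columns grow to the right and rows downward; lengths in mm; the calibration is good to about 2 mm. A picture is of the moment at which its call begins: read the wrist's pose just before it. calibration takes no time and is no camera call.
- env.job_done(): hands the job in, once; it reports no verdict.
The state is a dict: "time_s": time; "qpos": joint angles; "qvel": joint speeds; "effort": joint torques, N m; "ee_pos": TCP position; "ee_rot": TCP orientation; "force": force on the tool from outside, world axes, zero at the start; "torque": the same for the moment, N m; "gripper_width": finger opening in mm.
Only numpy, scipy, OpenCV 4.12 (cv2) and the standard library are available. Lean on these libraries where they do the work, as an engineer would, in place of code of your own. Each camera call takes 0.05 s, during which the arm holds its last target.

## Task

Push the flat plywood panel along the top of the aluminium cooling block, out over the block's free edge, until it sticks out just as far as the tip of the steel gauge bar beside it, with its front edge parallel to the block's edge. Slide it with the fingertips only: do not lift, tip or drop it, and leave the steel die, the jar and the wrench where they are.

Things in the scene. Friction and masses are not known exactly. Their poses are not given: they have to be found in the camera images.
- block: Fixed aluminium cooling block on the bench, 320 mm (own x) by 300 mm (own y) by 50 mm high, flat top 50 mm above its origin. Origin: centre of its underside; z up. Its free edge, over which the panel is to stick out, is the one at own y = -150 mm (the robot's right-hand side when the block is not turned); two brass pipe nipples on the opposite side (own y = +150 mm) stick out 26 mm. It stands at a different place and yaw each time (up to about 17 degrees either way).
- gauge_tip (a point): Middle of the outer end of the gauge bar, on its upper face. The gauge bar is a fixed flat steel bar 20 mm wide, 100 mm long and 6 mm thick, with two dark screw heads, lying on the block's top near the block's own +x end, parallel to the block's y axis and sticking out over the free edge by 25 to 45 mm (different each time). Its axes are parallel to the block's; own -y points outward over the free edge.
- panel: Loose flat plywood panel, 100 mm (own x) by 140 mm (own y) by 6 mm thick, about 0.1 kg, lying on the block's top, turned up to about 17 degrees from the block's axes. Origin: centre of its underside, z up. Its front edge, the one that goes out over the free edge, is at own y = -70 mm; its back edge, at own y = +70 mm, has free block surface behind it. It slides with ordinary friction (one to three newtons to push).
- panel_front (a point): Middle of the panel's front edge, on its upper face: own (0, -70, 6) mm of the panel. The job is done when it is level with gauge_tip as measured along the block's own y.
- die: Bystander: loose turned steel die, a short upright cylinder 32 mm in diameter with a narrower 22 mm top, 45 mm high, standing on the block's top near the block's own -x end. Origin: centre of its underside.
- jar: Bystander: loose white jar with a black cap, 64 mm in diameter and 100 mm high, standing on the bench to the robot's left of the block. Origin: centre of its underside.
- wrench: Bystander: loose steel wrench 170 mm long lying on the bench to the robot's right of the block. Origin: on its underside, own x along its length.
Not all that is in view belongs to the job. Of the things like the panel, leave any that is pink; of the rest the smaller one is meant.

How it is judged:
By the outcome, as a careful person would: the job done as asked, in the order asked, and still so for the second after the job is handed in, with the robot touching nothing.
It also fails if it takes over 43 s, if anything falls off the work surface, if the arm or the gripper's body presses on something with over 40 N, if the wrist force passes 120 N, or if a joint passes its speed limit or range.

## Working session

There is one attempt and no reset: what is moved stays moved. The work goes in short steps, Python scripts to look and compute and a tool call to move; the robot and the scene stay as the last step left them, time stands still between calls to the robot, and variables do not carry over. Pictures are saved under pics/ and viewed, and the job is handed in when it is done.

Besides the shell and the picture viewer there is one more tool, called after "Emit:" by a JSON object that holds its "fn" and its "kwargs". jog_arm: Moves the arm, as the interface text tells. Its arguments: {"type":"object","properties":{"plan":{"type":"array"},"claw":{"type":"number"},"newtons":{"type":"number"}},"required":["plan"]}

```bash
mkdir -p pics; ls
python3 - <<'E'
from workcell import env
import cv2
print(env.state())
for n in ["top","scene","wrist"]:
    print(n,env.calibration(n))
    f=env.grab_frame(n); cv2.imwrite(f"pics/{n}0.png",f[:,:,::-1])
E
```

```text
pics
{'time_s': 0.0, 'qpos': array([-7.59161177e+01,  1.83540128e+01,  8.97071254e+01,  1.46903347e-04,
        7.20452072e+01, -1.14755031e+00]), 'qvel': array([-0.00196833,  0.06983325, -0.05436048,  0.06779443, -0.02462425,
       -0.00456149]), 'effort': array([ 3.87509510e-05, -4.12458086e+01, -2.31969559e+01,  7.24529405e-02,
        4.58184828e-02, -1.50873384e-04]), 'ee_pos': array([ 150.93414154, -554.34855295,  238.09160815]), 'ee_rot': array([-91.22279764,  89.8936545 , 104.00858956]), 'force': array([0.25674693, 0.56251597, 0.67502363]), 'torque': array([ 0.03655488, -0.06490752,  0.01823412]), 'gripper_width': 91.17548860767526}
top {'vertical_fov': 42.59015038565178, 'cx': 252.7311386152738, 'cy': 190.55273532494456, 'origin': array([ 247.5272793 ,   -3.58164131, 1584.11109977]), 'orientation': array([-1.67989674e+02, -3.42170215e-02, -8.70753601e+01])}
scene {'vertical_fov': 54.35761025875397, 'cx': 260.0335146265642, 'cy': 196.99926709011973, 'origin': array([1043.12666398, -568.93119464,  638.17490265]), 'orientation': array([-127.00211741,   -0.60572905,   43.17456888])}
wrist {'vertical_fov': 64.34157133598211, 'cx': 254.46213574628055, 'cy': 189.26451567764664, 'T_tool_cam': array([[ 2.85960448e-04, -2.76876468e-01,  9.60905479e-01,
        -1.45260026e+02],
       [ 9.99999607e-01,  8.85055537e-04, -4.25736827e-05,
         5.51884429e-01],
       [-8.38667064e-04,  9.60905114e-01,  2.76876612e-01,
        -7.86302222e+01],
       [ 0.00000000e+00,  0.00000000e+00,  0.00000000e+00,
         1.00000000e+00]])}
```

View pics/top0.png

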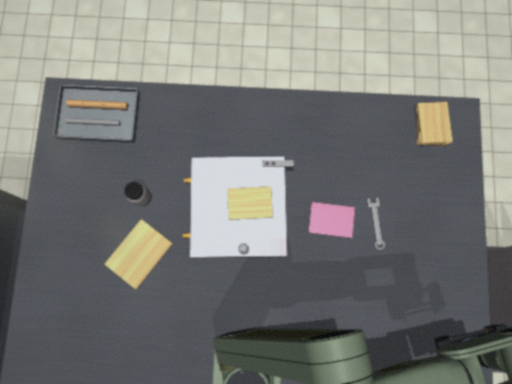

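View pics/scene0.png

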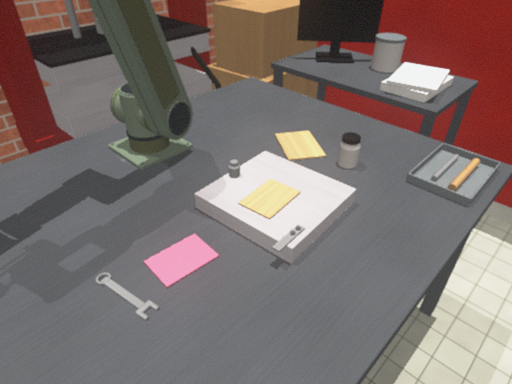

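View pics/wrist0.png

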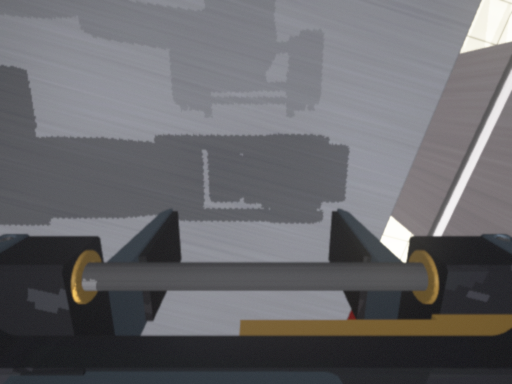

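The top view shows three yellow or wooden flat things and one pink one: yellow on the block (249,203), a larger yellow on the bench (138,254), a wooden piece (434,124) and the pink one (332,220). I'll measure them and enlarge a crop.

```bash
cat > h.py <<'E'
import numpy as np, cv2
from scipy.spatial.transform import Rotation as R
from workcell import env
def cam(n,st=None):
    c=env.calibration(n); f=192/np.tan(np.radians(c["vertical_fov"]/2))
    if n=="wrist":
        st=st or env.state()
        T=np.eye(4);T[:3,:3]=R.from_euler('xyz',st["ee_rot"],degrees=True).as_matrix();T[:3,3]=st["ee_pos"]
        T=T@c["T_tool_cam"]; return f,c["cx"],c["cy"],T[:3,:3],T[:3,3]
    return f,c["cx"],c["cy"],R.from_euler('xyz',c["orientation"],degrees=True).as_matrix(),np.array(c["origin"])
def ray(C,uv,z):
    f,cx,cy,Rm,o=C; uv=np.atleast_2d(uv).astype(float)
    d=np.c_[(uv[:,0]-cx)/f,(uv[:,1]-cy)/f,np.ones(len(uv))]@Rm.T
    return o+d*((z-o[2])/d[:,2])[:,None]
def proj(C,P):
    f,cx,cy,Rm,o=C; q=(np.atleast_2d(P)-o)@Rm
    return np.c_[q[:,0]/q[:,2]*f+cx,q[:,1]/q[:,2]*f+cy]
E
python3 - <<'E'
from h import *
for n in ["top","scene"]:
    im=cv2.imread(f"pics/{n}0.png"); C=cam(n)
    h=cv2.cvtColor(im,cv2.COLOR_BGR2HSV)
    for nm,lo,hi,zs in [("yel",(15,60,120),(35,255,255),(0,6,56)),("pink",(150,80,100),(178,255,255),(6,)),("white",(0,0,170),(180,40,255),(50,))]:
        m=cv2.inRange(h,lo,hi)
        cs,_=cv2.findContours(m,cv2.RETR_EXTERNAL,cv2.CHAIN_APPROX_NONE)
        for c in cs:
            if cv2.contourArea(c)<300: continue
            (u,v)=c[:,0].mean(0)
            if n=="top" and (v<85): continue
            for z in zs:
                P=ray(C,c[:,0],z)[:,:2].astype(np.float32)
                r=cv2.minAreaRect(P); print(n,nm,(int(u),int(v)),z,np.round(r[0]),np.round(r[1],1),round(r[2],1), int(cv2.contourArea(P)))
im=cv2.imread("pics/top0.png")[140:275,95:380]; cv2.imwrite("pics/crop0.png",cv2.resize(im,None,fx=2.8,fy=2.8,interpolation=cv2.INTER_CUBIC))
E
```

```text
top yel (138, 253) 0 [360. 368.] [132.7 185.4] 55.6 23646
top yel (138, 253) 6 [360. 367.] [132.2 184.7] 55.6 23467
top yel (138, 253) 56 [356. 355.] [128.  178.9] 55.6 22003
top yel (249, 202) 0 [544.  21.] [ 99.7 139.4] 6.0 13142
top yel (249, 202) 6 [543.  21.] [ 99.3 138.9] 6.0 13043
top yel (249, 202) 56 [534.  20.] [ 96.1 134.5] 6.0 12229
top yel (433, 123) 0 [ 852. -586.] [153.5 119. ] 2.9 15503
top yel (433, 123) 6 [ 849. -583.] [152.9 118.6] 2.9 15386
top yel (433, 123) 56 [ 830. -565.] [148.1 114.8] 2.9 14426
top yel (96, 103) 0 [859. 563.] [ 24.1 206.3] 0.0 4081
top yel (96, 103) 6 [857. 561.] [ 24.  205.5] 0.0 4050
top yel (96, 103) 56 [838. 543.] [ 23.2 199. ] 0.0 3798
top white (242, 201) 50 [523.  47.] [318.  321.9] 2.9 91763
scene yel (268, 197) 0 [488.  72.] [109.  153.1] 5.9 15772
scene yel (268, 197) 6 [494.  66.] [108.  151.7] 5.9 15477
scene yel (268, 197) 56 [537.  15.] [ 99.4 139.7] 5.9 13125
scene yel (299, 145) 0 [356. 372.] [135.6 196.7] 55.3 24877
scene yel (299, 145) 6 [363. 363.] [134.3 194.8] 55.3 24411
scene yel (299, 145) 56 [416. 290.] [123.7 179.4] 55.3 20703
scene yel (248, 36) 0 [-986. 1441.] [ 775.1 2275.8] 38.4 862620
scene yel (248, 36) 6 [-967. 1422.] [ 767.8 2254.4] 38.4 846475
scene yel (248, 36) 56 [-808. 1264.] [ 707.1 2076.1] 38.4 717872
scene pink (180, 258) 6 [ 503. -249.] [140.9 104.2] 85.8 13972
scene white (125, 293) 50 [ 536. -405.] [153.6  32.2] 9.2 1800
scene white (468, 322) 50 [1053.   39.] [145.4 475.9] 4.8 46943
scene white (273, 196) 50 [526.  44.] [321.4 323.9] 3.6 93573
scene white (418, 76) 50 [ 413. 1201.] [253.4 368.6] 9.5 72516
```

View pics/crop0.png

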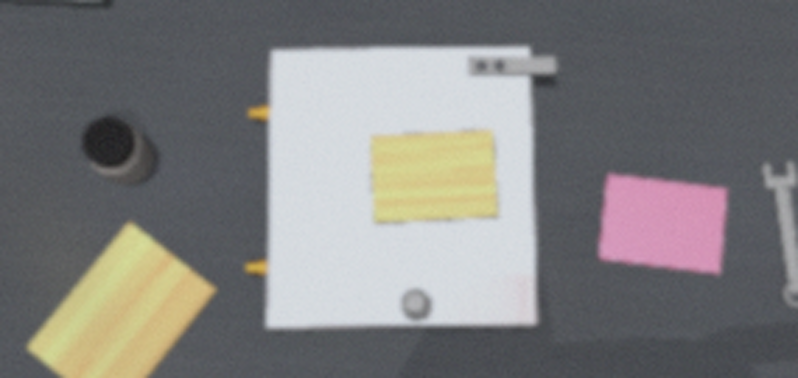

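```bash
cat >> h.py <<'E'
def edge(gray,C,P,Q,z,half=9,n=80,off=0.1,wall=False):
    """subpixel line fit: P,Q world xy approximate ends at height z. returns world centre & direction & rms"""
    P=np.array([*P,z],float);Q=np.array([*Q,z],float)
    a,b=proj(C,np.array([P,Q])); d=(b-a)/np.linalg.norm(b-a); nn=np.array([-d[1],d[0]])
    t=np.linspace(off,1-off,n); s=np.arange(-half,half+.01,.25)
    pts=a+(b-a)*t[:,None]; X=pts[:,None]+nn*s[None,:,None]
    v=cv2.remap(gray.astype(np.float32),X[...,0].astype(np.float32),X[...,1].astype(np.float32),cv2.INTER_LINEAR)
    v=cv2.GaussianBlur(v,(0,0),sigmaX=3,sigmaY=1)
    g=np.abs(np.gradient(v,axis=1)); g[:, :4]=0; g[:,-4:]=0
    k=g.argmax(1); w=np.array([np.average(s[max(i-4,0):i+5],weights=g[j,max(i-4,0):i+5]) for j,i in enumerate(k)])
    E=pts+nn*w[:,None]; ok=np.ones(n,bool)
    W=ray(C,E,z)[:,:2]
    for _ in range(5):
        vx,vy,x0,y0=cv2.fitLine(W[ok].astype(np.float32),cv2.DIST_HUBER,0,.01,.01).ravel()
        r=(W[:,0]-x0)*-vy+(W[:,1]-y0)*vx; sg=max(1.5*np.median(np.abs(r[ok]))*1.5,.3); ok=np.abs(r)<sg
    D=np.array([vx,vy]); 
    if D@(Q-P)[:2]<0:D=-D
    return np.array([x0,y0]),D,np.sqrt((r[ok]**2).mean()),ok.sum()
E
python3 - <<'E'
from h import *
st=env.state();M=R.from_euler('xyz',st["ee_rot"],degrees=True).as_matrix();print("tool axes cols\n",M.round(3))
for n in ["top","scene"]:
    im=cv2.imread(f"pics/{n}0.png"); C=cam(n); h=cv2.cvtColor(im,cv2.COLOR_BGR2HSV)
    for nm,lo,hi,z in [("panel",(15,60,120),(35,255,255),56),("block",(0,0,170),(180,40,255),50)]:
        cs,_=cv2.findContours(cv2.inRange(h,lo,hi),cv2.RETR_EXTERNAL,cv2.CHAIN_APPROX_NONE)
        c=min(cs,key=lambda c:99999 if cv2.contourArea(c)<300 else np.linalg.norm(ray(C,c[:,0],z).mean(0)[:2]-[530,30]))
        b=cv2.boxPoints(cv2.minAreaRect(ray(C,c[:,0],z)[:,:2].astype(np.float32)))
        g=h[:,:,1] if nm=="panel" else im[:,:,2]
        # a real quad: fit each side
        for i in range(4):
            c0,D,rms,k=edge(g,C,b[i],b[(i+1)%4],z,half=6)
            print(n,nm,b[i].round(),"mid",c0.round(1),"ang",round(np.degrees(np.arctan2(D[1],D[0])),2),"rms",round(rms,2),k)
    cv2.imwrite(f"pics/g_{n}.png",cv2.resize(im[150:180,255:305] if n=="top" else im[215:260,260:320],None,fx=10,fy=10,interpolation=cv2.INTER_CUBIC))
E
```

```text
tool axes cols
 [[-0.     0.263 -0.965]
 [ 0.001 -0.965 -0.263]
 [-1.    -0.001 -0.   ]]
top panel [479.  82.] mid [485.   13.3] ang -83.41 rms 0.12 42
top panel [493. -52.] mid [541.6 -48. ] ang 5.92 rms 0.05 68
top panel [589. -41.] mid [582.2  26.6] ang 96.01 rms 0.06 72
top panel [574.  92.] mid [523.1  88.4] ang -173.87 rms 0.04 72
top block [356. 200.] mid [367.4  -9.4] ang -86.58 rms 0.12 43
top block [ 373. -122.] mid [528.1 -99.1] ang 3.05 rms 0.05 80
top block [ 691. -105.] mid [686.5  20.4] ang 93.24 rms 0.25 65
top block [674. 216.] mid [523.6 207.3] ang -176.04 rms 0.23 53
scene panel [480.  80.] mid [487.4   4.5] ang -84.03 rms 0.07 46
scene panel [495. -59.] mid [549.3 -54.4] ang 5.96 rms 0.1 65
scene panel [594. -49.] mid [588.  15.] ang 95.89 rms 0.07 75
scene panel [579.  90.] mid [526.9  86.7] ang -174.08 rms 0.06 60
scene block [355. 196.] mid [367.5  18.5] ang -86.41 rms 0.08 49
scene block [ 376. -128.] mid [ 537.4 -131.1] ang 3.83 rms 0.1 75
scene block [ 696. -108.] mid [686.3  42.8] ang 93.58 rms 0.05 78
scene block [676. 215.] mid [503.4 203.5] ang -176.37 rms 0.06 68
```

View pics/g_top.png

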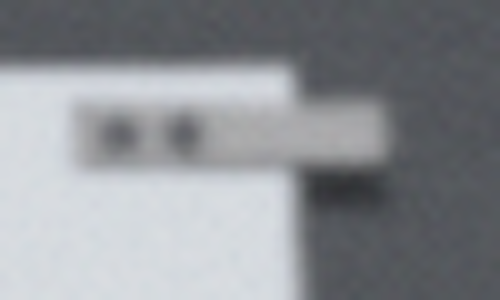

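Emit:
{"fn": "jog_arm", "kwargs": {"plan": [0,-1.83,-3.41,0,0,-1.83,-3.41,0,0,-1.83,-3.41,0,0,-1.83,-3.41,0,0,-1.83,-3.41,0,0,-1.83,-3.41,0,0,-1.83,-3.41,0,0,-1.83,-3.41,0,0,-1.83,-3.41,0,0,-1.83,-3.41,0,0,-1.83,-3.41,0,0,-1.83,-3.41,0], "claw": 6}}

```text
time_s: 1.15
ee_pos: [489.2, -233.8, 238.8]
ee_rot: [4.3, 90.0, -160.5]
force: [-0.3, -0.5, 0.1]
gripper_width: 60.2
```

Emit:
{"fn": "jog_arm", "kwargs": {"plan": [0,-1.83,-3.41,0,0,-1.83,-3.41,0,0,-1.83,-3.41,0,0,-1.83,-3.41,0,0,0,0,-1.1,0,0,0,-1.1,0,0,0,-1.1,0,0,0,-1.1,0,0,0,-1.1,0,0,0,-1.1,0,0,0,-1.1,0,0,0,-1.1]}}

```text
time_s: 2.15
ee_pos: [600.4, -128.9, 238.5]
ee_rot: [-76.3, 89.9, 172.0]
force: [-0.8, 0.2, -0.4]
gripper_width: 60.0
```

Emit:
{"fn": "jog_arm", "kwargs": {"plan": [0,0,0,-1.06,0,0,0,-1.06,0,0,0,-1.06,0,0,0,-1.06,0,0,0,0,0,0,0,0]}}

```text
time_s: 2.65
ee_pos: [600.5, -128.9, 238.6]
ee_rot: [-104.5, 90.0, 168.8]
force: [0.4, 0.7, 0.1]
gripper_width: 60.3
```

Run:
```python
from h import *
st=env.state(); print(st["time_s"],st["ee_pos"],st["force"],R.from_euler('xyz',st["ee_rot"],degrees=True).as_matrix().round(4),st["qpos"])
f=env.grab_frame("wrist");cv2.imwrite("pics/w1.png",f[:,:,::-1])
import pickle;pickle.dump(st,open("w1.pkl","wb"))
```

```text
2.65 [ 600.46677865 -128.92765686  238.61715638] [0.38808699 0.73523055 0.05621053] [[-6.000e-04  9.983e-01  5.770e-02]
 [ 1.000e-04  5.770e-02 -9.983e-01]
 [-1.000e+00 -5.000e-04 -1.000e-04]] [-1.31904850e+01  2.18928868e+01  8.42493192e+01 -1.17271385e-03
  7.38900700e+01 -1.64954622e+01]
```

View pics/w1.png

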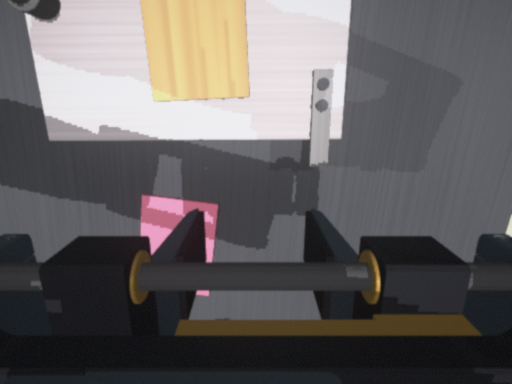

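The wrist view shows the free edge at row ≈139, the gauge tip at about (319,163) and the panel's front edge from (154,101) to (248,97). Next I'll fit these edges.

```bash
cat > meas.py <<'E'
from h import *
import pickle,sys
def measure(name):
    st=pickle.load(open(name+".pkl","rb")); C=cam("wrist",st); im=cv2.imread(f"pics/{name}.png")
    hsv=cv2.cvtColor(im,cv2.COLOR_BGR2HSV); gray=cv2.cvtColor(im,cv2.COLOR_BGR2GRAY)
    out={}
    # block edge from pixel guesses
    def e(a,b,z,g,half): 
        P=ray(C,[a,b],z)[:,:2]; return edge(g,C,P[0],P[1],z,half=half)
    c,D,r,k=e((60,140),(300,139),50,gray,5); print("block edge",c.round(1),"ang",np.degrees(np.arctan2(D[1],D[0])).round(2),"rms",r.round(2),k); ex=D
    ey=np.array([-D[1],D[0]])
    c2,D2,r2,k2=e((312,163),(328,163),56,gray,5); print("gauge end",c2.round(1),"ang",np.degrees(np.arctan2(D2[1],D2[0])).round(2),"rms",r2.round(2),k2)
    for nm,a,b in [("gaugeL",(311,95),(309,160)),("gaugeR",(332,95),(329,160))]:
        q=e(a,b,56,gray,5); print(nm,q[0].round(1),np.degrees(np.arctan2(q[1][1],q[1][0])).round(2),q[2].round(2),q[3])
    m=cv2.inRange(hsv,(15,120,90),(32,255,255)); m[230:]=0
    cs,_=cv2.findContours(m,cv2.RETR_EXTERNAL,cv2.CHAIN_APPROX_NONE); cc=max(cs,key=cv2.contourArea)[:,0]
    # front edge guess: lowest row boundary pixels
    x0,x1=cc[:,0].min(),cc[:,0].max(); lo=cc[cc[:,1]>cc[:,1].max()-12]
    a=lo[lo[:,0].argmin()];b=lo[lo[:,0].argmax()]
    c3,D3,r3,k3=e(a,b,56,hsv[:,:,1],6); print("front px",a,b,"front",c3.round(1),"ang",np.degrees(np.arctan2(D3[1],D3[0])).round(2),"rms",r3.round(2),k3,"len",np.linalg.norm(np.diff(ray(C,[a,b],56)[:,:2],axis=0)).round(1))
    mid=ray(C,[(a+b)/2.],56)[0,:2]; t=(mid-c3)@D3; front=c3+t*D3
    print("overhang gauge",(-(c2-c)@ey).round(2),"front mid",front.round(1),"front overhang",(-(front-c)@ey).round(2),"GAP to go",((front-c2)@ey).round(2),"skew",(np.degrees(np.arctan2(D3[1],D3[0])-np.arctan2(ex[1],ex[0]))).round(2))
if __name__=="__main__": measure(sys.argv[1])
E
python3 meas.py w1
python3 - <<'E'
import cv2
im=cv2.imread("pics/w1.png")[60:180,20:360]; cv2.imwrite("pics/w1c.png",cv2.resize(im,None,fx=2.3,fy=2.3,interpolation=cv2.INTER_NEAREST))
E
```

```text
block edge [510.3 -96.2] ang 3.7 rms 0.08 68
gauge end [ 672.1 -110.8] ang 6.99 rms 0.11 40
gaugeL [656.4 -73. ] -83.98 0.15 39
gaugeR [677.3 -78.8] -87.11 0.14 49Traceback (most recent call last):
  File "meas.py", line 23, in <module>
    if __name__=="__main__": measure(sys.argv[1])
                             ~~~~~~~^^^^^^^^^^^^^
  File "meas.py", line 16, in measure
    cs,_=cv2.findContours(m,cv2.RETR_EXTERNAL,cv2.CHAIN_APPROX_NONE); cc=max(cs,key=cv2.contourArea)[:,0]
                                                                         ~~~^^^^^^^^^^^^^^^^^^^^^^^^
ValueError: max() iterable argument is empty
```

View pics/w1c.png

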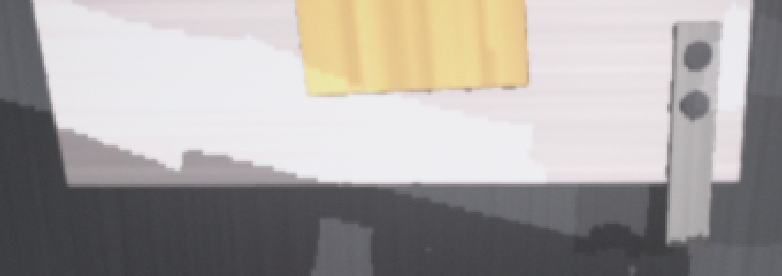

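```bash
python3 - <<'E'
from h import *
im=cv2.imread("pics/w1.png");print(cv2.cvtColor(im,cv2.COLOR_BGR2HSV)[50,200],cv2.cvtColor(im,cv2.COLOR_BGR2HSV)[95,160])
g=cv2.cvtColor(im,cv2.COLOR_BGR2GRAY)
print(g[156:172,306:334])
E
sed -i 's/(15,120,90),(32/(8,80,90),(32/' meas.py; python3 meas.py w1
```

```text
[ 19 100 229] [ 27  73 237]
[[ 65  68  69  98 150 174 177 177 177 176 175 173 171 172 175 174 172 173
  171 169 168 156 111  93  94  92  92  95]
 [ 66  66  69 100 153 174 179 179 179 176 174 172 172 172 174 175 173 172
  170 170 169 156 110  93  93  94  93  94]
 [ 66  66  69 103 156 175 177 178 177 175 174 172 170 173 174 175 173 171
  171 170 170 156 114  93  93  92  93  93]
 [ 65  65  67 100 154 175 176 177 177 174 174 171 170 175 176 174 173 170
  169 169 170 159 116  93  91  92  94  94]
 [ 65  64  68 101 155 175 177 177 176 174 172 171 171 173 175 173 171 166
  159 165 171 162 117  95  93  93  93  94]
 [ 64  64  69 103 156 175 176 177 176 173 171 170 168 171 172 170 163 149
  138 156 164 155 114  94  92  93  93  93]
 [ 66  64  69 104 156 173 173 173 173 170 172 167 154 152 155 152 144 121
  117 139 145 131 104  91  91  94  93  92]
 [ 64  63  67 105 154 158 155 156 155 158 165 155 128 117 120 118 112 104
  102 112 110 104  95  92  91  93  94  93]
 [ 63  62  67 105 145 130 120 119 120 127 144 139 113 103 102 101 101 101
  100 100  98  96  92  93  92  93  94  92]
 [ 63  64  69  98 1
[... 436 characters left out ...]
104 103 103]
 [ 63  61  62  65  65  64  67  70  70  71  70  72  80  97 102 103 102 100
  103 102 100 104 103 101 102 104 103 102]
 [ 66  65  65  66  67  69  68  70  70  68  70  71  77  90  96 102 101 102
  102 103 102 103 101 102 102 104 102 101]
 [ 68  69  71  71  72  69  69  70  70  71  70  71  73  80  90  99 101 101
  102 102 102 103 103 101 102 103 104  99]]
block edge [510.3 -96.2] ang 3.7 rms 0.08 68
gauge end [ 672.1 -110.8] ang 6.99 rms 0.11 40
gaugeL [656.4 -73. ] -83.98 0.15 39
gaugeR [677.3 -78.8] -87.11 0.14 49
front px [153  88] [248  95] front [533.8 -48.9] ang -1.2 rms 0.13 33 len 97.2
overhang gauge 24.98 front mid [540.4 -49. ] front overhang -45.16 GAP to go 70.14 skew -4.9
```

Run:
```python
from h import *
# gauge from top0/scene0: block edge & gauge end in those views, at crude predicted positions
ex=np.array([np.cos(np.radians(3.6)),np.sin(np.radians(3.6))]); ey=np.array([-ex[1],ex[0]])
for n in ["top","scene"]:
    C=cam(n); im=cv2.imread(f"pics/{n}0.png"); g=cv2.cvtColor(im,cv2.COLOR_BGR2GRAY)
    tip=np.array([669.,-112.])
    print(n,"proj tip",proj(C,[*tip,56]).round(1))
    # profile along gauge axis averaged over +-5mm width
    s=np.arange(-20,30,1.)
    prof=np.mean([[cv2.remap(g.astype(np.float32),*[np.float32([[v]]) for v in proj(C,[*(tip+ex*w-ey*t),56])[0]],cv2.INTER_LINEAR)[0,0] for t in s] for w in np.arange(-5,5.1,1)],0)
    print(np.c_[s,prof.round()][::2].astype(int).tolist())
    gr=np.gradient(prof); k=np.argmin(gr); 
    tt=np.average(s[k-4:k+5],weights=-gr[k-4:k+5].clip(-99,0)); print("tip at",tip-ey*tt)
    # block free edge
    for x0,x1 in [(20,110),(-150,-60),(-150,110)]:
        cE=np.array([510.3,-96.2]); 
        q=edge(g,C,cE+ex*x0,cE+ex*x1,50,half=4,off=0.02); print(" edge",q[0].round(1),np.degrees(np.arctan2(q[1][1],q[1][0])).round(2),q[2:], "overhang",(-((tip-ey*tt)-q[0])@np.array([-q[1][1],q[1][0]])).round(2))
```

```text
top proj tip [[292.9 163. ]]
[[-20, 168], [-18, 168], [-16, 167], [-14, 167], [-12, 168], [-10, 167], [-8, 166], [-6, 165], [-4, 160], [-2, 150], [0, 134], [2, 118], [4, 103], [6, 94], [8, 89], [10, 87], [12, 87], [14, 87], [16, 87], [18, 86], [20, 85], [22, 86], [24, 86], [26, 86], [28, 85]]
tip at [ 669.09454552 -113.50275798]
 edge [556.9 -91. ] 2.95 (np.float64(0.0819234697698926), np.int64(46)) overhang 28.2
 edge [ 409.7 -100.2] 3.52 (np.float64(0.0342705579955134), np.int64(59)) overhang 29.25
 edge [489.7 -95.5] 3.35 (np.float64(0.10198236360616433), np.int64(41)) overhang 28.43
scene proj tip [[275.4 247.4]]
[[-20, 195], [-18, 195], [-16, 194], [-14, 195], [-12, 195], [-10, 195], [-8, 195], [-6, 194], [-4, 194], [-2, 195], [0, 189], [2, 170], [4, 141], [6, 124], [8, 127], [10, 134], [12, 137], [14, 135], [16, 123], [18, 105], [20, 99], [22, 108], [24, 117], [26, 121], [28, 121]]
tip at [ 669.166624   -114.64841269]
 edge [573.8 -93. ] 3.63 (np.float64(0.02964905631038119), np.int64(80)) overhang 27.64
 edge [ 420.2 -102.7] 3.52 (np.float64(0.05208408493597417), np.int64(45)) overhang 27.28
 edge [539.8 -95.2] 3.61 (np.float64(0.03543880469987441), np.int64(69)) overhang 27.62
```

View pics/g_scene.png

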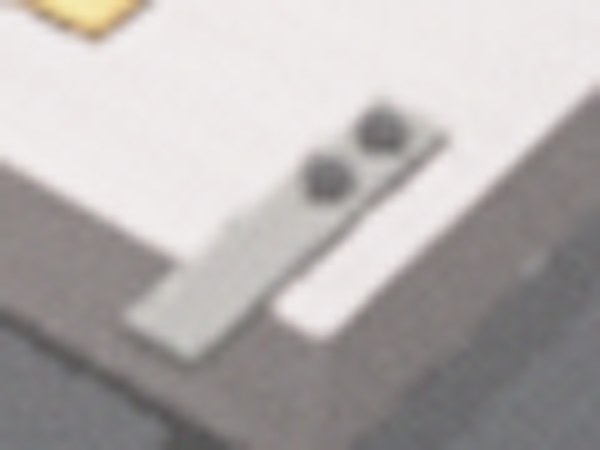

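Emit:
{"fn": "jog_arm", "kwargs": {"plan": [0.9,-0.73,-3.35,-0.06,0.9,-0.73,-3.35,0,0.9,-0.73,-3.35,0,0.9,-0.73,-3.35,0,0.9,-0.73,-3.35,0,0.9,-0.73,-3.35,0,0.9,-0.73,-3.35,0,0.9,-0.73,-3.35,0,1.7,0,0,0,1.7,0,0,0,1.7,0,0,0,1.7,0,0,0]}}

```text
time_s: 3.7
ee_pos: [524.5, 135.0, 98.3]
ee_rot: [81.9, 90.0, -4.3]
force: [-0.1, 1.2, -0.0]
gripper_width: 60.0
```

Emit:
{"fn": "jog_arm", "kwargs": {"plan": [0,0,0,0,0,0,0,0]}}

```text
time_s: 3.87
ee_pos: [524.2, 134.5, 98.5]
ee_rot: [-78.4, 89.9, -164.7]
force: [-0.1, -0.5, 0.2]
gripper_width: 59.8
```

Run:
```python
from h import *
st=env.state(); print(st["time_s"],st["ee_pos"],st["force"],R.from_euler('xyz',st["ee_rot"],degrees=True).as_matrix().round(4).tolist())
f=env.grab_frame("scene");cv2.imwrite("pics/s2.png",f[:,:,::-1])
f=f[120:260,180:380,::-1];cv2.imwrite("pics/s2c.png",cv2.resize(f,None,fx=4,fy=4,interpolation=cv2.INTER_CUBIC))
```

```text
3.8667 [524.18499343 134.49622553  98.46205741] [-0.0834334  -0.45442712  0.20492358] [[-0.0018, 0.9978, 0.0656], [-0.0005, 0.0656, -0.9978], [-1.0, -0.0018, 0.0004]]
```

View pics/s2c.png

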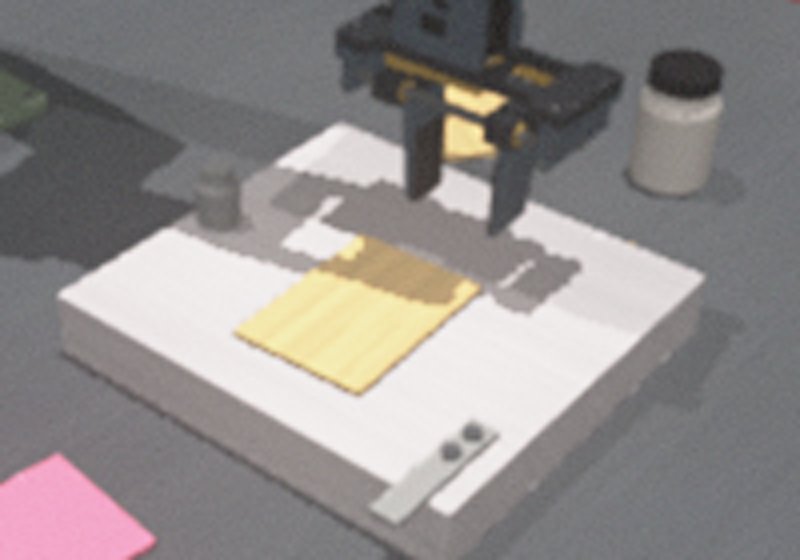

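Emit:
{"fn": "jog_arm", "kwargs": {"plan": [1.0,0.25,0,0,0.6,0,0,0,0.3,0,0,0,0.15,0,0,0,0,0,0,0,0,0,0,0]}}

```text
time_s: 4.42
ee_pos: [527.2, 134.7, 78.5]
ee_rot: [66.8, 90.0, -19.4]
force: [-0.0, -0.1, -0.5]
gripper_width: 59.9
```

Emit:
{"fn": "jog_arm", "kwargs": {"plan": [0.05,0,0.7,0,0,0,0.7,0,0,0,0.5,0,0,0,0.5,0,0,0,0.5,0,0,0,0.5,0,0,0,0.5,0,0,0,0.5,0,0,0,0.5,0,0,0,0.5,0,0,0,0,0,0,0,0,0]}}

```text
time_s: 5.42
ee_pos: [530.7, 80.4, 77.8]
ee_rot: [-36.8, 90.0, -123.0]
force: [1.0, 1.2, 0.3]
gripper_width: 59.9
```

Run:
```python
from h import *
st=env.state(); print(st["time_s"],st["ee_pos"],st["force"])
f=env.grab_frame("scene")[120:260,180:380,::-1];cv2.imwrite("pics/s3c.png",cv2.resize(f,None,fx=4,fy=4,interpolation=cv2.INTER_CUBIC))
```

```text
5.4167 [530.65225416  80.40531027  77.84532449] [0.96950206 1.18064164 0.29480537]
```

View pics/s3c.png

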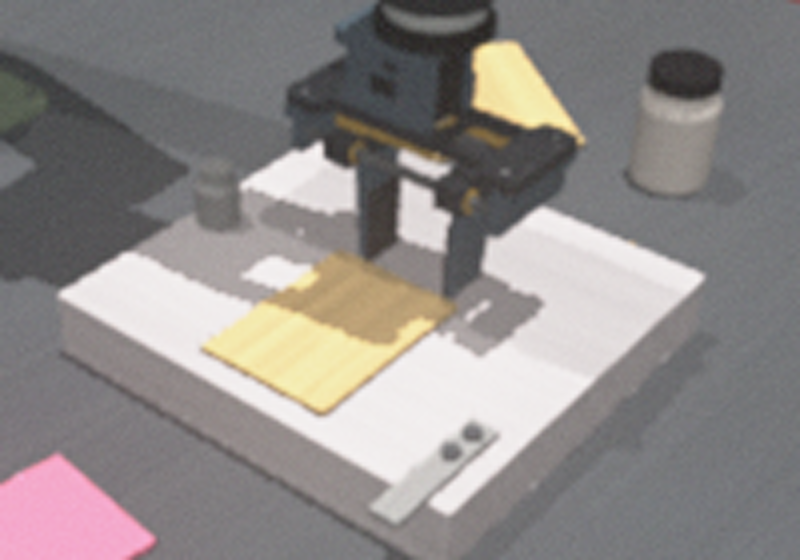

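Emit:
{"fn": "jog_arm", "kwargs": {"plan": [0,0,0.5,0,0,0,0.5,0,0,0,0.5,0,0,0,0.5,0,0,0,0.5,0,0,0,0.4,0,0,0,0.3,0,0,0,0.2,0,0,0,0.1,0,0,0,0,0,0,0,0,0]}}

```text
time_s: 6.38
ee_pos: [533.1, 45.9, 78.0]
ee_rot: [28.6, 90.0, -57.6]
force: [0.1, -0.2, 0.3]
gripper_width: 60.3
```

Run:
```python
from h import *
st=env.state(); print(st["time_s"],st["ee_pos"],st["force"],R.from_euler('xyz',st["ee_rot"],degrees=True).as_matrix().round(4).tolist())
for n in ["top","scene"]:
    f=env.grab_frame(n)[:,:,::-1];cv2.imwrite(f"pics/{n}4.png",f)
f=f[120:260,180:380];cv2.imwrite("pics/s4c.png",cv2.resize(f,None,fx=4,fy=4,interpolation=cv2.INTER_CUBIC))
```

```text
6.3833 [533.08874781  45.89267186  77.97140327] [ 0.08229386 -0.22215439  0.29127583] [[0.0001, 0.9978, 0.0669], [-0.0002, 0.0669, -0.9978], [-1.0, 0.0001, 0.0002]]
```

View pics/s4c.png

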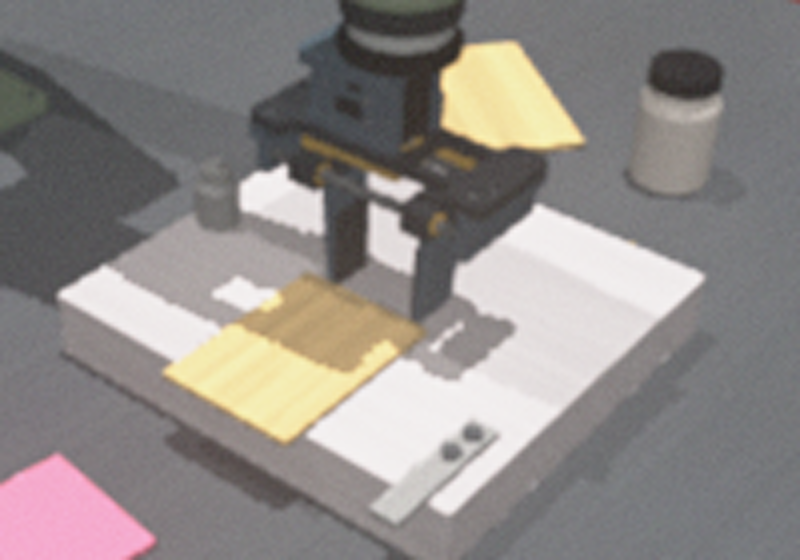

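Run:
```python
from h import *
C=cam("scene"); im=cv2.imread("pics/scene4.png")
a=np.radians(3.65);ex=np.array([np.cos(a),np.sin(a)]);ey=np.array([-ex[1],ex[0]])
P=ray(C,[[220.5,213],[251.8,230],[273,247.2],[279.7,250.7]],56)[:,:2]
print(P.round(1),(P@ey).round(1))
print("width",np.linalg.norm(P[1]-P[0]))
hsv=cv2.cvtColor(im,cv2.COLOR_BGR2HSV)
q=edge(cv2.cvtColor(im,cv2.COLOR_BGR2GRAY),C,P[0],P[1],56,half=4)
print(q, np.degrees(np.arctan2(q[1][1],q[1][0])), q[0]@ey)
q=edge(hsv[:,:,2],C,P[0],P[1],56,half=4); print(q[2:],np.degrees(np.arctan2(q[1][1],q[1][0])), q[0]@ey)
f=im[200:260,215:295];cv2.imwrite("pics/s4d.png",cv2.resize(f,None,fx=10,fy=10,interpolation=cv2.INTER_NEAREST))
```

```text
[[ 493.9 -115.8]
 [ 592.2 -107.1]
 [ 664.9 -115.2]
 [ 682.6 -113.1]] [-147.  -144.6 -157.3 -156.3]
width 98.59524371675583
(array([ 530.3486 , -113.21489], dtype=float32), array([0.99770135, 0.06776405], dtype=float32), np.float64(0.14119716971754273), np.int64(67)) 3.885572 -146.74799195332474
(np.float64(0.1455847158864529), np.int64(68)) 3.8481796 -147.41330242696296
```

View pics/s4d.png

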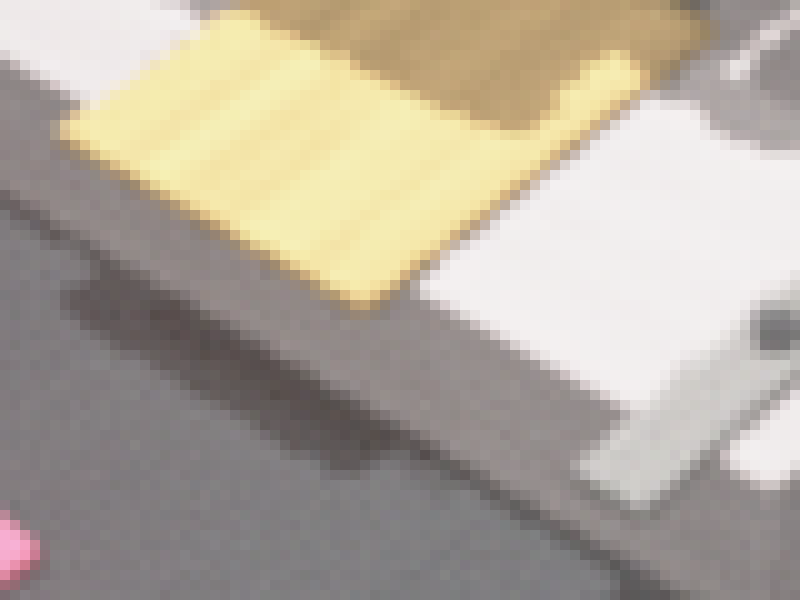

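Emit:
{"fn": "jog_arm", "kwargs": {"plan": [0,0,0.2,0.03,0,0,0.2,0,0,0,0.15,0,0,0,0.1,0,0,0,0.05,0,0,0,0,0,0,0,0,0]}}

```text
time_s: 7.07
ee_pos: [533.5, 38.8, 78.0]
ee_rot: [15.5, 90.0, -70.8]
force: [0.2, 0.2, -0.4]
gripper_width: 60.0
```

Run:
```python
from h import *
st=env.state(); print(st["time_s"],st["ee_pos"],st["force"],R.from_euler('xyz',st["ee_rot"],degrees=True).as_matrix().round(4).tolist())
```

```text
7.0667 [533.52996781  38.81258556  77.95171623] [ 0.16258447  0.15229585 -0.44375453] [[0.0001, 0.998, 0.0637], [-0.0003, 0.0637, -0.998], [-1.0, 0.0001, 0.0003]]
```

Emit:
{"fn": "jog_arm", "kwargs": {"plan": [0,0,-0.5,0,0,0,-1,0,-2,0,0,0,-4,0,0,0,-4,0,0,0,-4,0,0,0,-2,0,3.3,0,0,0,3.3,0,0,0,3.3,0,0,0,3.3,0,0,0,3.2,0,0,0,0,0]}}

```text
time_s: 8.07
ee_pos: [543.4, -113.8, 237.9]
ee_rot: [8.0, 89.8, -78.6]
force: [0.3, -0.6, 0.2]
gripper_width: 60.2
```

Emit:
{"fn": "jog_arm", "kwargs": {"plan": [0,0,0,0,0,0,0,0,0,0,0,0]}}

```text
time_s: 8.32
ee_pos: [542.9, -108.3, 237.8]
ee_rot: [-146.8, 90.0, 126.9]
force: [-0.3, -0.2, 0.3]
gripper_width: 59.9
```

```bash
cat > snap.py <<'E'
from h import *
import pickle,sys
n=sys.argv[1]
st=env.state(); print(st["time_s"],st["ee_pos"],np.abs(st["qvel"]).max())
f=env.grab_frame("wrist")[:,:,::-1];cv2.imwrite(f"pics/{n}.png",f);pickle.dump(st,open(n+".pkl","wb"))
E
python3 snap.py w5
```

```text
8.3167 [ 542.91471564 -108.33183312  237.8258221 ] 0.39878432030095134
```

View pics/w5.png

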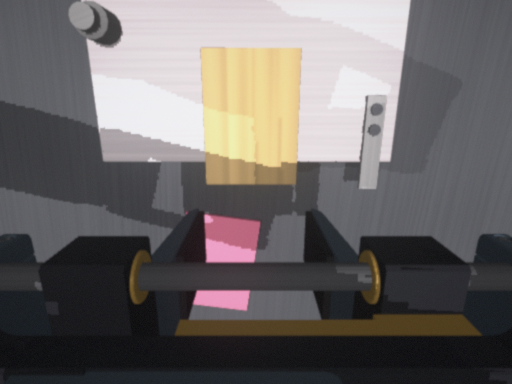

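The view is unshadowed at the gauge tip (370,189). The panel front runs from (206,185) to (296,185), and the free edge is at row ≈161.

```bash
cat > m2.py <<'E'
from h import *
import pickle,sys
def run(n,blk,gau,fr):
    st=pickle.load(open(n+".pkl","rb")); C=cam("wrist",st); im=cv2.imread(f"pics/{n}.png"); g=cv2.cvtColor(im,cv2.COLOR_BGR2GRAY); s=cv2.cvtColor(im,cv2.COLOR_BGR2HSV)[:,:,1]
    def e(ab,z,gg,half): P=ray(C,ab,z)[:,:2]; q=edge(gg,C,P[0],P[1],z,half=half,n=60); return q,np.degrees(np.arctan2(q[1][1],q[1][0]))
    bs=[e(b,50,g,4) for b in blk]
    for b,a in bs: print("block",b[0].round(1),a.round(2),b[2].round(2),b[3])
    a=np.radians(bs[0][1]);ey=np.array([-np.sin(a),np.cos(a)])
    q,ga=e(gau,56,g,6); f,fa=e(fr,56,g,6); f2,fa2=e(fr,56,s,6)
    print("gauge",q[0].round(1),ga.round(2),q[2].round(2),q[3],"overhang",(-(q[0]-bs[0][0][0])@ey).round(2))
    for k,ka in [(f,fa),(f2,fa2)]:
        m=ray(C,np.mean(fr,0),56)[0,:2]; m=k[0]+k[1]*((m-k[0])@k[1])
        print("front mid",m.round(1),"ang",ka.round(2),"rms",k[2].round(2),k[3],"overhang",(-(m-bs[0][0][0])@ey).round(2),"TO GO",((m-q[0])@ey).round(2))
    x0,x1,y0,y1=[int(v) for v in (fr[0][0]-30,gau[1][0]+20,blk[0][0][1]-15,gau[0][1]+20)]
    cv2.imwrite(f"pics/{n}c.png",cv2.resize(im[y0:y1,x0:x1],None,fx=3.2,fy=3.2,interpolation=cv2.INTER_NEAREST))
E
python3 - <<'E'
from m2 import run
run("w5",[((104,161),(200,161)),((304,161),(356,161))],((362,189),(376,189)),((208,185),(295,185)))
E
```

```text
block [ 425.5 -101.7] 3.88 0.11 49
block [629.  -88.3] 3.71 0.13 57
gauge [ 670.8 -115.2] 3.6 0.01 60 overhang 30.14
front mid [ 540.7 -118.6] ang 3.78 rms 0.05 60 overhang 24.7 TO GO 5.44
front mid [ 540.7 -119.3] ang 4.07 rms 0.06 60 overhang 25.43 TO GO 4.71
```

View pics/w5c.png

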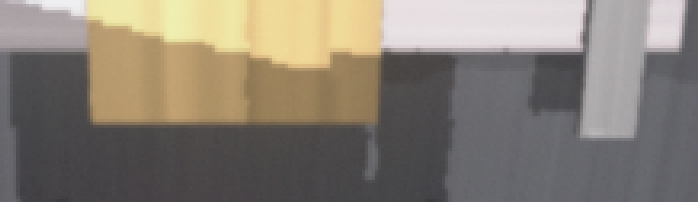

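Emit:
{"fn": "jog_arm", "kwargs": {"plan": [0,0,-3.2,0,0,0,-3.2,0,0,0,-3.2,0,0,0,-3.2,0,0,0,-3.3,0,4,0,0,0,4,0,0,0,4,0,0,0,2.5,0,0,0,1,0,0,0,0,0,0,0,0,0,0,0]}}

```text
time_s: 9.37
ee_pos: [533.4, 51.6, 83.7]
ee_rot: [90.2, 89.9, 3.9]
force: [0.7, -0.8, 0.3]
gripper_width: 59.7
```

Run:
```python
from h import *
st=env.state(); print(st["time_s"],st["ee_pos"],st["force"],R.from_euler('xyz',st["ee_rot"],degrees=True).as_matrix().round(4).tolist())
```

```text
9.3667 [533.44265584  51.55019625  83.72443034] [ 0.71327575 -0.76455544  0.25771263] [[0.0012, 0.9979, 0.0645], [0.0001, 0.0645, -0.9979], [-1.0, 0.0012, -0.0]]
```

Emit:
{"fn": "jog_arm", "kwargs": {"plan": [0.4,0,0,0,0.17,0,0,0,0,0,0.5,0,0,0,0.4,0,0,0,0.2,0,0,0,0,0,0,0,0,0,0,0,0,0]}}

```text
time_s: 10.03
ee_pos: [533.5, 39.8, 77.3]
ee_rot: [78.8, 90.0, -7.6]
force: [-0.1, -0.8, 0.5]
gripper_width: 59.9
```

Run:
```python
from h import *
st=env.state(); print(st["time_s"],st["ee_pos"],st["force"],R.from_euler('xyz',st["ee_rot"],degrees=True).as_matrix().round(4).tolist())
```

```text
10.0333 [533.51026437  39.82444561  77.33288874] [-0.10908142 -0.83852871  0.45114949] [[0.0002, 0.998, 0.0634], [-0.0, 0.0634, -0.998], [-1.0, 0.0002, 0.0]]
```

Emit:
{"fn": "jog_arm", "kwargs": {"plan": [0,0,0.1,-0.02,0,0,0.1,0,0,0,0.1,0,0,0,0.1,0,0,0,0.1,0,0,0,0.03,0,0,0,0,0,0,0,0,0,0,0,0,0]}}

```text
time_s: 10.78
ee_pos: [533.8, 34.5, 77.2]
ee_rot: [6.1, 90.0, -80.2]
force: [-0.1, 0.3, -0.5]
gripper_width: 60.1
```

Emit:
{"fn": "jog_arm", "kwargs": {"plan": [0,0,-0.3,0,0,0,-1.2,0,-2,0,0,0,-4,0,0,0,-4,0,0,0,-4,0,0,0,-2,0,3.2,0,0,0,3.2,0,0,0,3.2,0,0,0,3.2,0,0,0,3.0,0,0,0,0,0]}}

```text
time_s: 11.78
ee_pos: [543.6, -111.7, 237.1]
ee_rot: [7.2, 89.8, -79.2]
force: [-0.5, 0.3, -1.0]
gripper_width: 59.9
```

Emit:
{"fn": "jog_arm", "kwargs": {"plan": [0,0,0,0,0,0,0,0,0,0,0,0]}}

```text
time_s: 12.03
ee_pos: [543.1, -106.7, 237.2]
ee_rot: [-152.0, 90.0, 121.9]
force: [0.1, 0.9, -0.3]
gripper_width: 60.0
```

```bash
python3 snap.py w6
```

```text
12.0333 [ 543.12053882 -106.66100555  237.18737074] 0.24612207694595362
```

View pics/w6.png

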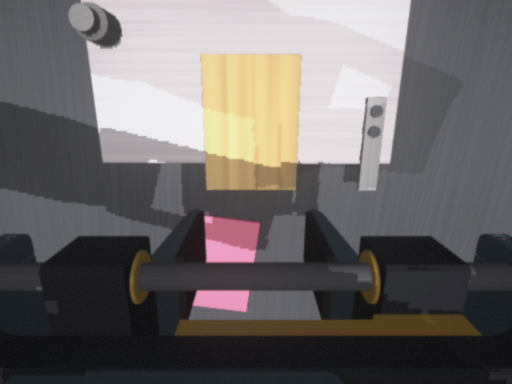

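Run:
```python
from m2 import run
run("w6",[((104,163),(200,163)),((304,163),(356,163)),((104,163),(356,163))],((362,190.5),(376,190.5)),((208,190),(295,190)))
```

```text
block [ 415.4 -102. ] 3.79 0.13 53
block [627.7 -88.7] 3.73 0.13 49
block [517.5 -95.5] 3.68 0.12 28
gauge [ 671.4 -115. ] 5.43 0.07 60 overhang 29.84
front mid [ 541.3 -123.1] ang 3.86 rms 0.09 60 overhang 29.37 TO GO 0.47
front mid [ 541.4 -123.7] ang 3.88 rms 0.01 60 overhang 29.94 TO GO -0.1
```

View pics/w6c.png

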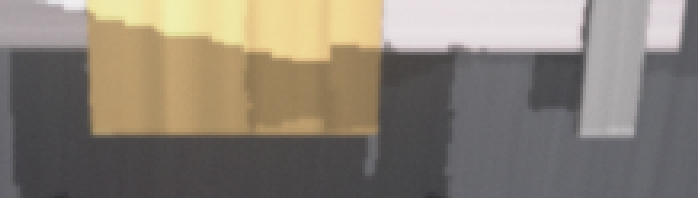

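Run:
```python
from h import *
f=env.grab_frame("scene")[:,:,::-1];cv2.imwrite("pics/s7.png",f)
print(env.job_done(), env.state()["time_s"])
```

```text
the job is handed in; nothing more can be done
the job is handed in; nothing more can be done
```

View pics/s7.png

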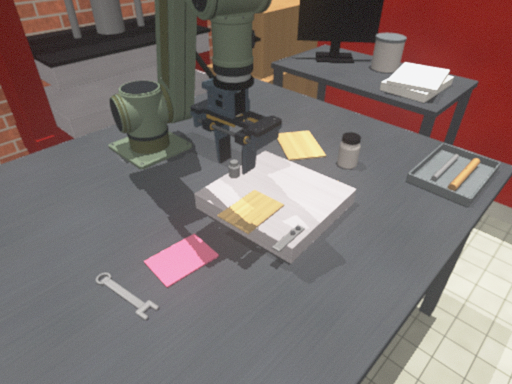

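I pushed the small plywood panel out over the block's free edge until its front is level with the gauge tip, then handed the job in at about 12 s with the arm clear of everything. I used two spread fingertips against the back edge. I chose the panel on the block because it measured about 100 × 140 mm; the other yellow one was larger and the pink one was to be left.

- **Position:** in the last wrist view, the panel front was within about 0.5 mm of the gauge tip. Two edge fits gave 0.47 mm short and 0.1 mm past.
- **Parallelism:** the front edge was about 0.1–0.2° from the block's edge.
- **Bystanders:** the last scene picture shows the die, jar and wrench where they were at the start. I judged this by eye, not by measurement.
- **Disagreements:** the gauge overhang came out at about 27.3–29.3 mm in the fixed cameras and 30 mm in the wrist view. An early wrist view read 25 mm because a shadow fell across the tip. I therefore compared panel and gauge only within one wrist picture, which cancels that offset.

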